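# Open the coffee corner of the games room

### The job

Get the coffee corner ready: lift the portafilter out of its wooden stand, fit it up into the bayonet ring of the espresso machine with its handle to the left of the machine's front, twist it fully home until the handle points straight out of the front, and let go so that it hangs locked. Then give the small pivoted sign half a turn so that its cup face, not the bar face, looks squarely out over the steel strip of its base. Leave the cup, tamper, chalk, canister, jug and mug standing where they are.

Things in the scene. Friction and masses are not known exactly. Their poses are not given: they have to be found in the camera images.
- pf_grip (a point): Centre of the black flat-sided handle (64 long, 22 wide, 26 tall) of the loose steel portafilter (320 g, +-25 %). z up along the head's axis, x level from handle to head; the head's axis is 88 along +x. A neck 12 thick joins handle and head. Centre of mass about 32 from the head's axis on the handle side.
- pf_head (a point): On the axis of the portafilter's head, a steel cup 60 wide, 40 tall, at the undersides of its two lugs (34 above its underside, 6 below its rim, 18 above the handle's centre). Axes as pf_grip. Lugs: 14 wide, 6 tall, tops flush with the rim, in line with the handle, one over the neck, one opposite, reaching 38 from the axis.
- portafilter: The portafilter: origin on the head's axis at its underside, axes as pf_grip. Best gripped across the handle at pf_grip.
- mount (a point): Centre of the lower mouth, 165 above the table, of the espresso machine's fixed bayonet ring (open downward, 100 outer). z up, x from the machine's front to its back, so the front (drip tray) is -x; facing it, left is +y. Two 6 thick ledges (67 inner diameter) at the mouth leave two opposite slots 40 degrees wide, at 50 degrees left of straight front and opposite.
- channel (a point): Ring axis, 9 above the mouth: where pf_head should be while turning. The channel above the ledges is 12 high, 84 wide (lug undersides 6 to 12 above the mouth). Enter from below with the handle 50 degrees left of straight front, turn 50 degrees counter-clockwise seen from above to straight front (stops 4 to 8 degrees beyond); let go, the lugs rest on the ledges.
- machine: The fixed espresso machine; origin on the ring's axis at the table, axes as mount. A white round hood, 200 wide, on the ring's axis hangs over the ring and handle from 240 to 330 above the table: reach the handle there with the tool leaning outward, about 40 degrees from vertical. A column 90 wide begins 110 behind the axis. Drip tray's top: 30 above the table.
- stand_seat (a point): Fixed wooden tamping stand: centre of the seat, 40 above the table, on which the portafilter's head starts. x from the handle side to the head side. A rubber rim 8 high surrounds the head; a rest 34 wide under the handle's outer end (109 to 117 from the head's axis) holds the handle's centre 56 above the table. Block 90 by 90, base plate to 127 on the handle side.
- sign_top (a point): Middle of the top edge of the sign's panel, on its upright pivot axis, 95 above the table. Wooden panel 110 wide, 60 tall, 10 thick; pivot friction 0.03 N m, it stays where left. Axes turn with the panel: z up, y along it, x out of the cup face (dark cup with steam); -x out of the bar face (one dark bar).
- sign (a joint): Turn of the sign's panel on its base, rad, positive counter-clockwise from above. 0: bar face looks squarely over the steel strip on the base's front edge (roughly towards the robot). pi or -pi: cup face looks there. Turns either way, at most 3.6 rad. Starts within 0.2 of 0.
- cup: White espresso cup, 60 wide, 52 tall, standing on the drip tray under the ring; origin under its centre.
- tamper: Steel tamper, 48 wide, 74 tall, standing on the table; origin under its centre.
- chalk: Small blue cue-chalk cube of 22; origin under its centre.
- canister: Amber glass jar with steel lid, 84 wide, 115 tall; origin under its centre.
- jug: Steel jug with a side handle, 72 wide, 85 tall; origin under its centre.
- mug: White mug with a side handle, 80 wide, 85 tall; origin under its centre.
Not all that is in view belongs to the job. Leave any turquoise look-alike of the portafilter alone. What is shaped like the part that bears sign_top but pink is not meant.

How it is judged:
On the way, in this order (a step that is already met when the one before it is completed fails the run):
1. the portafilter is twisted home in the ring and released (horizontal distance between pf_head and mount below 0.006 m and z of pf_head in the frame of mount between 0.002 and 0.014 m and x of pf_grip in the frame of mount below -0.075 m and y of pf_grip in the frame of mount between -0.018 and 0.018 m and angle between pf_head's own z axis and vertical below 0.12 rad and contact force between the fingers and portafilter below 0.5 N), for 0.2 s.
2. the sign shows its cup face ((value of joint sign between 2.94 and 3.34 rad or value of joint sign between -3.34 and -2.94 rad)), for 0.2 s.
At the end, for the whole second after the job is handed in: Portafilter released and at rest in the ring: axes within 6 mm, lug undersides 2 to 14 mm above the mouth, tilt under 0.12 rad, handle centre within 18 mm of the straight-front line. Sign at rest within 0.2 rad of half a turn (pi or -pi) (all of step 1 and (value of joint sign between 2.94 and 3.34 rad or value of joint sign between -3.34 and -2.94 rad) and velocity of joint sign between -0.1 and 0.1 rad/s and linear speed of portafilter below 0.02 m/s); the robot touches nothing.
It fails at once if the cup, tamper, chalk, canister, jug or mug is shifted by more than 30 mm (distance of any of cup, tamper, chalk, canister, jug, mug from where it was at the start of the episode above 0.03 m).
It fails at once if the cup, tamper, canister, jug or mug is tipped over (angle between any of cup, tamper, canister, jug, mug's own z axis and vertical above 0.5 rad).
It also fails if it takes over 67 s, if anything falls off the work surface, if the arm or the gripper's body presses on something with over 40 N, if the wrist force passes 120 N, or if a joint passes its speed limit or range.

### The arm

A 6-joint arm with a two-finger parallel gripper is mounted at the origin on the work surface. World frame = base frame: x ahead of the robot, y to its left, z up, the work surface at z = 0. Lengths are in m, angles in rad, forces in N, time in s.
With the tool pointing down it reaches from about 0.375 to 0.975 m from the base axis. Payload 3.8 kg.
Tool frame: the origin (TCP) lies on the centre line of the jaws, within the pads' length; the fingertips stand 17 mm ahead of it and the grasp point (between the pads) lies 2 mm behind it; z points along the fingers, y is the line along which they close (so a half turn about z gives the same grasp; the last joint's range is limited). The gripper opens to 85 mm and grips with 20 to 120 N. Pads are 22 mm wide; open, the fingers measure 114 mm over their backs; the gripper's body (76 mm by 85 mm) begins 54 mm behind the grasp point. The pads swing forward as they close: fully open they stand 13 mm farther back than shut.
Start: joints at [1.169, 0.264, 1.604, -0, 1.274, -0.037], TCP at [0.241, 0.631, 0.248] pointing down, gripper open.
Joint ranges: [-2.63, 2.63], [-0.94, 2.18], [0.31, 2.57], [-1.31, 4.45], [0, 2.66], [-2.55, 2.55]. Speed limits (rad/s): [2.57, 2.57, 3.14, 3.14, 3.14, 3.14].

### API

Orientations are given as a unit quaternion [x, y, z, w].
In Python, from cell import r, camera, calibration, workorder gives the robot as it stands.
- The arm moves only by the shell command python3 -m jog 'ROWS'. ROWS is JSON, a list of rows, each an object of numbers: "fingers": the finger opening in m, from 0 to 0.0854; "tx", "ty", "tz": the shift along the tool's x, y, z in m; "roll": the turn about the tool's z in rad. In form: [{"fingers": .., "tx": .., "ty": .., "tz": .., "roll": ..}, ...]. A call has 1 to 20 rows; each row shifts and turns the commanded pose from where the row before left it, along the tool's axes as they then stand; what a row does not reach is not made up. A row lasts 1/10 s, in which the tool goes at most 50 mm and 8.59 degrees, less where a joint would pass 70% of its speed; a pose out of reach is approached as far as the arm can. A call with a gripper value outside its range is refused whole. The fingers move at their own pace and stop on an object; the grip force is fixed at half the most. Time passes only in rows, so rows that do not move let the fingers close. It gives the time, the measured TCP pose, the force, the opening and the grip force at its end, in the units of the state.
- r.get_state(): the state, without advancing time (a new reading comes with each control period).
- camera(name): name is "side" or "top"; returns the picture (384x512x3 uint8, blue, green, red); there is no depth.
- calibration(name): a dict with "intrinsics" (3x3 intrinsics, pixels), "world_from_camera" (4x4, takes a point from camera to world coordinates). Camera axes: x right, y down, z forward; pixel columns grow to the right and rows downward; lengths in m; the calibration is good to about 2 mm. A picture is of the moment at which its call begins. calibration takes no time and is no camera call.
- workorder.hand_in(): hands the job in; it is judged then, once.
The state is a dict: "time_s": time; "joints": joint angles; "joint_velocities": joint speeds; "tau": joint torques, N m; "tcp_pos": TCP position; "ee_rot": TCP orientation; "force": force on the tool from outside, world axes, zero at the start; "ft_torque": the same for the moment, N m; "gripper_width": finger opening in m; "finger_force": force on a finger pad.
Only numpy, scipy, OpenCV 4.12 (cv2) and the standard library are available. Lean on these libraries where they do the work, as an engineer would, in place of code of your own. Each camera call takes 0.05 s, during which the arm holds its last target. There are 200 camera calls.

## Working session

There is one attempt and no reset: what is moved stays moved. The work goes in short steps, Python scripts to look and compute and a shell command to move; the robot and the scene stay as the last step left them, time stands still between calls to the robot, and variables do not carry over. Pictures are saved under pics/ and viewed, at most 10 in all, crops included, and the job is handed in when it is done.

```bash
ls; mkdir -p pics
cat > h.py <<'E'
import numpy as np,cv2
from cell import r,camera,calibration,workorder
def cast(name,u,v,z):
    c=calibration(name);K=np.array(c["intrinsics"]);T=np.array(c["world_from_camera"])
    d=T[:3,:3]@np.linalg.solve(K,[u,v,1]);o=T[:3,3];return o+d*(z-o[2])/d[2]
def proj(name,p):
    c=calibration(name);K=np.array(c["intrinsics"]);T=np.array(c["world_from_camera"])
    q=K@(T[:3,:3].T@(np.array(p)-T[:3,3]));return q[:2]/q[2]
E
python3 - <<'E'
from h import *
for n in("top","side"):
    cv2.imwrite(f"pics/{n}0.png",camera(n)); c=calibration(n); print(n,np.round(c["intrinsics"],1).tolist(),np.round(c["world_from_camera"],3).tolist())
E
```

```text
pics
top [[420.6, 0.0, 258.5], [0.0, 420.6, 193.2], [0.0, 0.0, 1.0]] [[0.003, -0.985, 0.174, 0.335], [-1.0, -0.001, 0.012, -0.097], [-0.011, -0.174, -0.985, 1.058], [0.0, 0.0, 0.0, 1.0]]
side [[486.2, 0.0, 248.2], [0.0, 486.2, 183.3], [0.0, 0.0, 1.0]] [[0.969, -0.122, 0.215, 0.21], [-0.247, -0.481, 0.841, -1.068], [0.001, -0.868, -0.496, 0.715], [0.0, 0.0, 0.0, 1.0]]
```

View pics/top0.png

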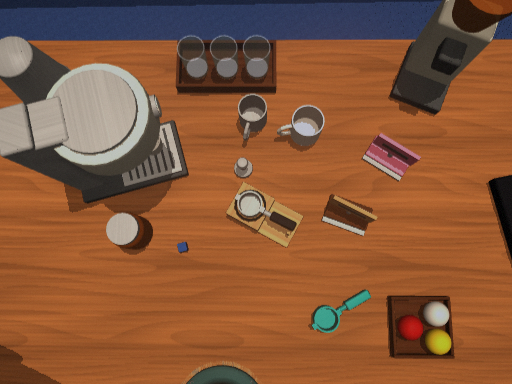

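View pics/side0.png

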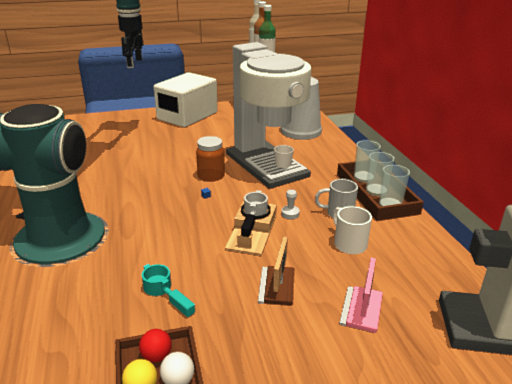

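The portafilter is at (250,205), with its handle at (283,223). The wooden sign is at (348,214). The turquoise look-alike at (326,318) and the pink sign at (390,157) are to be left alone. The machine's hood is at about (105,115), with its tray and front towards the image right.

```bash
python3 -m jog --help 2>&1 | head -40
python3 - <<'E'
from h import *
s=r.get_state();print({k:np.round(v,4).tolist() for k,v in s.items()})
im=cv2.imread("pics/top0.png")
a=cv2.resize(im[170:260,215:385],None,fx=4.5,fy=4.5,interpolation=cv2.INTER_CUBIC)
b=cv2.resize(im[30:215,0:200],None,fx=3,fy=3,interpolation=cv2.INTER_CUBIC)
cv2.imwrite("pics/cropA.png",a);cv2.imwrite("pics/cropB.png",b)
E
```

```text
invalid input: not JSON, or not a number
{'time_s': 0.1, 'joints': [1.1691, 0.2647, 1.6053, -0.0, 1.2737, -0.0369], 'joint_velocities': [0.0006, -0.0006, -0.0017, -0.0019, 0.0006, -0.0015], 'tau': [-0.0003, -51.6704, -36.859, -0.0001, 0.0063, 0.0], 'tcp_pos': [0.2406, 0.63, 0.2471], 'ee_rot': [0.1814, 0.9834, -0.001, -0.0002], 'force': [0.031, -0.7831, 0.1638], 'ft_torque': [-0.0286, -0.0199, 0.021], 'finger_force': 0.0, 'gripper_width': 0.0854}
```

View pics/cropA.png

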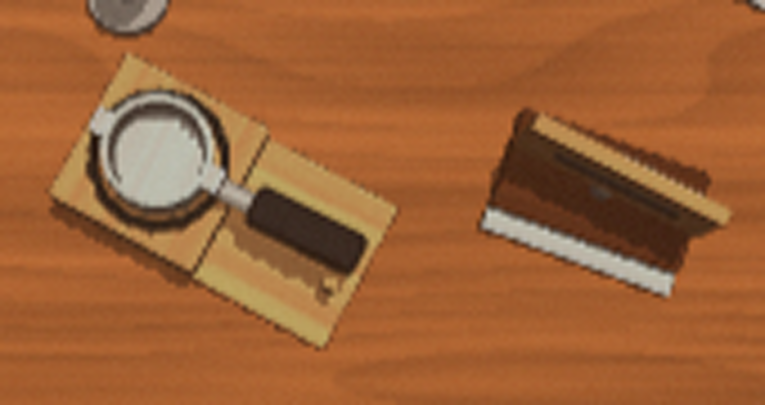

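View pics/cropB.png

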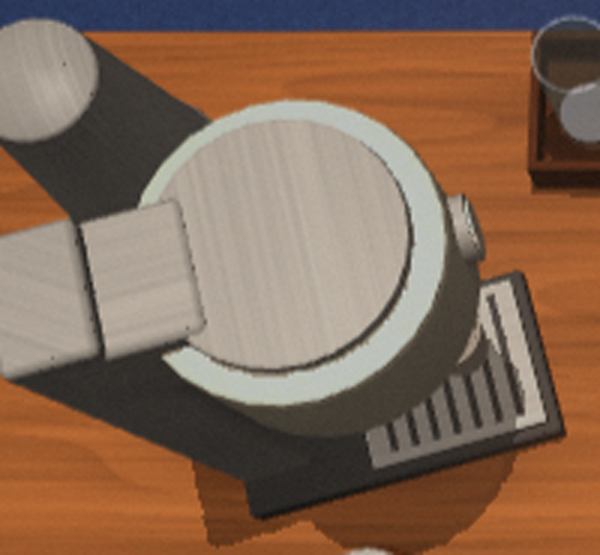

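Run:
```python
from h import *
p=lambda n,u,v,z:print(n,u,v,z,np.round(cast(n,u,v,z),3))
A=lambda u,v:(215+u/4.5,170+v/4.5); B=lambda u,v:(u/3,30+v/3)
# head rim (z .08), handle top (.069) ends
for q,z in(((158,150),.08),((250,205),.069),((365,255),.069),((307,231),.069)): p("top",*A(*q),z)
# sign panel top edge ends (z .095) ; strip ends
for q,z in(((535,120),.095),((728,218),.095),((482,222),.015),((670,290),.015)): p("top",*A(*q),z)
# tray corners top z .03
for q in((522,272),(565,433),(262,515)): p("top",*B(*q),.03)
# hood top ellipse: find disc + ring extents at .33
for q in((445,250),(290,100),(285,405)): p("top",*B(*q),.33)
# hood bright ring fit
im=cv2.imread("pics/top0.png")
# hood in side view: rim bottom left/right
p("side",275,64,.33);p("side",240,75,.33);p("side",310,70,.33)
p("side",285,150,.082); p("side",285,165,.03)
p("side",235,45,.42);p("side",185,123,0.0);p("side",185,80,.1)
p("top",127,230,.115);p("top",182,247,.022)
```

```text
top 250.11111111111111 203.33333333333334 0.08 [ 0.484 -0.065  0.08 ]
top 270.55555555555554 215.55555555555554 0.069 [ 0.456 -0.114  0.069]
top 296.1111111111111 226.66666666666666 0.069 [ 0.43  -0.174  0.069]
top 283.22222222222223 221.33333333333334 0.069 [ 0.443 -0.144  0.069]
top 333.8888888888889 196.66666666666666 0.095 [ 0.497 -0.26   0.095]
top 376.77777777777777 218.44444444444446 0.095 [ 0.447 -0.357  0.095]
top 322.1111111111111 219.33333333333334 0.015 [ 0.454 -0.243  0.015]
top 363.8888888888889 234.44444444444446 0.015 [ 0.417 -0.345  0.015]
top 174.0 120.66666666666667 0.03 [0.706 0.133 0.03 ]
top 188.33333333333334 174.33333333333334 0.03 [0.565 0.092 0.03 ]
top 87.33333333333333 201.66666666666666 0.03 [0.495 0.341 0.03 ]
top 148.33333333333334 113.33333333333333 0.33 [0.611 0.113 0.33 ]
top 96.66666666666667 63.333333333333336 0.33 [0.71  0.215 0.33 ]
top 95.0 165.0 0.33 [0.514 0.204 0.33 ]
side 275 64 0.33 [0.616 0.219 0.33 ]
side 240 75 0.33 [0.497 0.144 0.33 ]
side 310 70 0.33 [0.69  0.142 0.33 ]
side 285 150 0.082 [0.64  0.173 0.082]
side 285 165 0.03 [0.643 0.175 0.03 ]
side 235 45 0.42 [0.474 0.099 0.42 ]
side 185 123 0.0 [0.401 0.65  0.   ]
side 185 80 0.1 [0.436 0.857 0.1  ]
top 127 230 0.115 [0.417 0.21  0.115]
top 182 247 0.022 [0.384 0.103 0.022]
```

```bash
python3 -m jog '[{"tz":-0.05},{"tz":-0.05},{"tz":-0.05},{"tz":-0.05},{"tz":-0.05},{"tz":-0.05},{"tz":-0.05}]'; python3 -c "
from h import *
s=r.get_state();print(s['joints'],s['ee_rot'])"
```

```text
[ 1.16909436e+00  2.64703854e-01  1.60525081e+00 -2.23210978e-05
  1.27369782e+00 -3.69033051e-02] [ 1.81386303e-01  9.83411383e-01 -1.00756849e-03 -2.13644207e-04]validation failed for argument at $[0]...
```

```bash
python3 -m jog '[{"fingers":0.085,"tx":0,"ty":0,"tz":-0.05,"roll":0},{"fingers":0.085,"tx":0,"ty":0,"tz":-0.05,"roll":0},{"fingers":0.085,"tx":0,"ty":0,"tz":-0.05,"roll":0},{"fingers":0.085,"tx":0,"ty":0.03,"tz":-0.04,"roll":0},{"fingers":0.085,"tx":0,"ty":0.05,"tz":0,"roll":0},{"fingers":0.085,"tx":0,"ty":0.05,"tz":0,"roll":0},{"fingers":0.085,"tx":0,"ty":0.05,"tz":0,"roll":0},{"fingers":0.085,"tx":0,"ty":0.05,"tz":0,"roll":0},{"fingers":0.085,"tx":0,"ty":0.05,"tz":0,"roll":0}]'; python3 -c "
from h import *
s=r.get_state();print(np.round(s['joints'],3),np.round(s['ee_rot'],3))"
```

```text
time_s: 1.0
tcp_pos: [0.3343, 0.8752, 0.4323]
ee_rot: [0.181, 0.983, 0.005, 0.001]
force: [0.4, 2.3, 1.0]
gripper_width: 0.0848
finger_force: 0.0
[ 1.179  0.899  0.322  0.     1.91  -0.027] [0.181 0.983 0.005 0.001]
```

```bash
python3 -m jog '[{"fingers":0.085,"tx":0,"ty":0.05,"tz":0,"roll":0},{"fingers":0.085,"tx":0,"ty":0.05,"tz":0,"roll":0},{"fingers":0.085,"tx":0,"ty":0.05,"tz":0,"roll":0},{"fingers":0.085,"tx":0,"ty":0.05,"tz":0,"roll":0}]'; python3 -c "
from h import *
s=r.get_state();print(np.round(s['joints'],3),np.round(s['ee_rot'],3))"
```

```text
time_s: 1.4
tcp_pos: [0.3594, 0.9408, 0.3764]
ee_rot: [0.181, 0.981, 0.064, 0.012]
force: [0.1, -0.5, -0.2]
gripper_width: 0.0852
finger_force: 0.0
[ 1.18   0.966  0.313  0.003  1.733 -0.025] [0.181 0.981 0.064 0.012]
```

```bash
python3 -m jog '[{"fingers":0.085,"tx":-0.04,"ty":0.03,"tz":-0.01,"roll":0},{"fingers":0.085,"tx":-0.04,"ty":0.03,"tz":-0.01,"roll":0},{"fingers":0.085,"tx":-0.04,"ty":0.03,"tz":-0.01,"roll":0},{"fingers":0.085,"tx":-0.04,"ty":0.03,"tz":-0.01,"roll":0},{"fingers":0.085,"tx":-0.02,"ty":0.045,"tz":0,"roll":0},{"fingers":0.085,"tx":0,"ty":0.05,"tz":0,"roll":0},{"fingers":0.085,"tx":0,"ty":0.05,"tz":0,"roll":0}]'
cat >> h.py <<'E'
from scipy.spatial.transform import Rotation as Ro
def st():
    s=r.get_state();R=Ro.from_quat(s['ee_rot']).as_matrix();z=R[:,2]
    print("t",s['time_s'],"j",np.round(s['joints'],3),"\ntcp",np.round(s['tcp_pos'],4),"lean",round(np.degrees(np.arccos(-z[2])),1),"az",round(np.degrees(np.arctan2(z[1],z[0])),1),"\n",np.round(R,3).tolist(),"F",np.round(s['force'],1),s['gripper_width'],s['finger_force'])
    return np.array(s['tcp_pos']),R
E
python3 -c "
from h import *
st()"
```

```text
time_s: 2.1
tcp_pos: [0.523, 0.9376, 0.3807]
ee_rot: [0.181, 0.97, 0.156, 0.041]
force: [-0.1, 0.5, -0.4]
gripper_width: 0.0854
finger_force: 0.0
t 2.1 j [ 1.029  0.976  0.313  0.033  1.53  -0.169] 
tcp [0.523  0.9376 0.3807] lean 18.5 az 64.8 
 [[-0.931, 0.339, 0.135], [0.364, 0.886, 0.287], [-0.022, 0.317, -0.948]] F [-0.1  0.5 -0.4] 0.08538794722082023 0.0
```

```bash
python3 -m jog '[{"fingers":0.085,"tx":-0.01,"ty":0.05,"tz":-0.01,"roll":0},{"fingers":0.085,"tx":-0.01,"ty":0.05,"tz":-0.01,"roll":0},{"fingers":0.085,"tx":-0.01,"ty":0.05,"tz":-0.01,"roll":0},{"fingers":0.085,"tx":0,"ty":0.05,"tz":-0.01,"roll":0}]';python3 -c "
from h import *
st()"
```

```text
time_s: 2.5
tcp_pos: [0.5395, 0.9635, 0.4262]
ee_rot: [0.179, 0.956, 0.222, 0.064]
force: [0.5, 0.4, -0.2]
gripper_width: 0.0849
finger_force: 0.0
t 2.5 j [ 1.027  0.949  0.312  0.036  1.417 -0.17 ] 
tcp [0.5395 0.9635 0.4262] lean 26.7 az 63.4 
 [[-0.928, 0.315, 0.201], [0.371, 0.837, 0.401], [-0.042, 0.447, -0.894]] F [ 0.5  0.4 -0.2] 0.08492028360761189 0.0
```

```bash
python3 -m jog '[{"fingers":0.085,"tx":-0.01,"ty":0.05,"tz":-0.01,"roll":0.15},{"fingers":0.085,"tx":-0.02,"ty":0.05,"tz":-0.01,"roll":0.15},{"fingers":0.085,"tx":-0.03,"ty":0.04,"tz":-0.01,"roll":0.15}]';python3 - <<'E'
from h import *
st()
im=cv2.imread("pics/top0.png")
g=cv2.resize(im[185:245,225:310],None,fx=8,fy=8,interpolation=cv2.INTER_CUBIC).astype(int)
m=((g.max(2)<70)&(g.max(2)-g.min(2)<25)).astype(np.uint8)
n,l,s,c=cv2.connectedComponentsWithStats(m);
for i in np.argsort(-s[1:,4])[:3]+1:
    q=cv2.minAreaRect(np.argwhere(l==i)[:,::-1].astype(np.float32));bx=cv2.boxPoints(q)
    W=[cast("top",225+(x+.5)/8-.5,185+(y+.5)/8-.5,.069)[:2] for x,y in bx];W=np.array(W)
    print(s[i],W.round(4).tolist(),W.mean(0).round(4))
    for a,b in((0,1),(1,2)):d=W[b]-W[a];print(np.linalg.norm(d).round(4),np.degrees(np.arctan2(d[1],d[0])).round(1))
# steel: bright gray in head
m=((g.min(2)>110)&(g.max(2)-g.min(2)<45)).astype(np.uint8)
n,l,s,c=cv2.connectedComponentsWithStats(m);i=1+np.argmax(s[1:,4])
# erode to strip lug
k=cv2.getStructuringElement(cv2.MORPH_ELLIPSE,(81,81));f=cv2.morphologyEx(cv2.morphologyEx((l==i).astype(np.uint8),cv2.MORPH_CLOSE,np.ones((25,25))),cv2.MORPH_OPEN,k)
ct=max(cv2.findContours(f,0,1)[0],key=cv2.contourArea);e=cv2.fitEllipse(ct);print(e)
print(cast("top",225+(e[0][0]+.5)/8-.5,185+(e[0][1]+.5)/8-.5,.08), [x/8/420*.97 for x in e[1]])
# ring/hood check: white ring contour in top
hs=im[40:180,0:190].astype(int)
E
```

```text
time_s: 2.8
tcp_pos: [0.5869, 0.9502, 0.4676]
ee_rot: [0.384, 0.881, 0.275, 0.015]
force: [-0.0, 0.6, -0.0]
gripper_width: 0.0853
finger_force: 0.0
t 2.8 j [0.975 0.921 0.311 0.07  1.356 0.23 ] 
tcp [0.5869 0.9502 0.4676] lean 32.0 az 63.3 
 [[-0.705, 0.668, 0.238], [0.685, 0.554, 0.473], [0.184, 0.496, -0.848]] F [-0.   0.6 -0. ] 0.085265337669801 0.0
[ 364  219  102   73 1828] [[0.453, -0.108], [0.4675, -0.1205], [0.448, -0.1428], [0.4336, -0.1303]] [ 0.4505 -0.1254]
0.0191 -40.8
0.0296 -131.2
[400 228  52  34 625] [[0.4557, -0.1217], [0.4635, -0.1255], [0.457, -0.1385], [0.4492, -0.1346]] [ 0.4564 -0.1301]
0.0087 -26.5
0.0145 -116.7
[316 135   8  46 321] [[0.4901, -0.0983], [0.4901, -0.1004], [0.4766, -0.1004], [0.4766, -0.0983]] [ 0.4833 -0.0993]
0.0021 -89.9
0.0135 -180.0
((197.44447326660156, 156.92239379882812), (171.42361450195312, 215.21017456054688), 100.36812591552734)
[ 0.48178848 -0.0634271   0.08      ] [0.04948836490086146, 0.06212912777491978]
```

```bash
python3 - <<'E'
from h import *
im=cv2.imread("pics/top0.png")
print(im[221:226,278:290].tolist()[1][:6])
g=cv2.resize(im[185:245,225:310],None,fx=8,fy=8,interpolation=cv2.INTER_CUBIC).astype(int)
for T in(60,75,90):
  m=((g[:,:,2]<T)).astype(np.uint8); m=cv2.morphologyEx(m,cv2.MORPH_OPEN,np.ones((35,35)))
  n,l,s,c=cv2.connectedComponentsWithStats(m)
  for i in np.argsort(-s[1:,4])[:2]+1:
    q=cv2.minAreaRect(np.argwhere(l==i)[:,::-1].astype(np.float32));bx=cv2.boxPoints(q)
    W=np.array([cast("top",225+(x+.5)/8-.5,185+(y+.5)/8-.5,.069)[:2] for x,y in bx])
    print(T,s[i],W.mean(0).round(4),[(np.linalg.norm(d).round(4),np.degrees(np.arctan2(d[1],d[0])).round(1)) for d in(W[1]-W[0],W[2]-W[1])])
E
python3 -m jog '[{"fingers":0.085,"tx":0,"ty":0,"tz":-0.02,"roll":0.15},{"fingers":0.085,"tx":0,"ty":0,"tz":-0.05,"roll":0.15},{"fingers":0.085,"tx":0,"ty":0,"tz":-0.05,"roll":0.15},{"fingers":0.085,"tx":0,"ty":0,"tz":-0.05,"roll":0.15},{"fingers":0.085,"tx":0,"ty":0,"tz":-0.05,"roll":0.15},{"fingers":0.085,"tx":0,"ty":0,"tz":0,"roll":0.15},{"fingers":0.085,"tx":0,"ty":0,"tz":0,"roll":0.15}]';python3 -c "
from h import *
st()"
```

```text
[[27, 38, 56], [33, 42, 59], [35, 42, 59], [33, 42, 59], [34, 42, 58], [36, 46, 60]]
75 [  366   226   196   132 14651] [ 0.4437 -0.1415] [(np.float64(0.0226), np.float64(-26.5)), (np.float64(0.0629), np.float64(-116.7))]
90 [  363   224   201   137 15645] [ 0.4436 -0.1414] [(np.float64(0.0236), np.float64(-26.5)), (np.float64(0.0637), np.float64(-116.7))]
time_s: 3.5
tcp_pos: [0.5342, 0.8388, 0.655]
ee_rot: [0.774, 0.568, 0.25, -0.125]
force: [0.4, 0.3, -1.0]
gripper_width: 0.0849
finger_force: 0.0
t 3.5 j [0.953 0.71  0.312 0.076 1.558 1.28 ] 
tcp [0.5342 0.8388 0.655 ] lean 32.4 az 62.8 
 [[0.23, 0.942, 0.245], [0.817, -0.324, 0.477], [0.529, 0.09, -0.844]] F [ 0.4  0.3 -1. ] 0.08492987930210343 0.0
```

```bash
cat >> h.py <<'E'
def go(target,R=None,p=None):
    "tool-axis shift from pose p (now, or given) to world target"
    s=r.get_state()
    if R is None:R=Ro.from_quat(s['ee_rot']).as_matrix()
    if p is None:p=np.array(s['tcp_pos'])
    d=R.T@(np.array(target)-p);print("shift",d.round(4),"dist",np.linalg.norm(d).round(3));return d
E
python3 - <<'E'
from h import *
p,R=st();R=R@Ro.from_euler('z',.168).as_matrix();print(R.round(3))
go((.5,0,.5),R,p);go((.413,-.202,.147),R,(.5,0,.5))
E
```

```text
t 3.5 j [0.953 0.71  0.312 0.076 1.558 1.28 ] 
tcp [0.5342 0.8388 0.655 ] lean 32.4 az 62.8 
 [[0.23, 0.942, 0.245], [0.817, -0.324, 0.477], [0.529, 0.09, -0.844]] F [ 0.4  0.3 -1. ] 0.08492987930210343 0.0
[[ 0.384  0.89   0.245]
 [ 0.751 -0.456  0.477]
 [ 0.536  0.001 -0.844]]
shift [-0.7266  0.3519 -0.2777] dist 0.854
shift [-0.3746  0.0144  0.1802] dist 0.416
```

```bash
python3 -m jog '[{"fingers":0.06,"tx":0,"ty":0,"tz":0,"roll":0.084},{"fingers":0.06,"tx":0,"ty":0,"tz":0,"roll":0.084},{"fingers":0.06,"tx":-0.0404,"ty":0.0195,"tz":-0.0154,"roll":0},{"fingers":0.06,"tx":-0.0404,"ty":0.0195,"tz":-0.0154,"roll":0},{"fingers":0.06,"tx":-0.0404,"ty":0.0195,"tz":-0.0154,"roll":0},{"fingers":0.06,"tx":-0.0404,"ty":0.0195,"tz":-0.0154,"roll":0},{"fingers":0.06,"tx":-0.0404,"ty":0.0195,"tz":-0.0154,"roll":0},{"fingers":0.06,"tx":-0.0404,"ty":0.0195,"tz":-0.0154,"roll":0},{"fingers":0.06,"tx":-0.0404,"ty":0.0195,"tz":-0.0154,"roll":0},{"fingers":0.06,"tx":-0.0404,"ty":0.0195,"tz":-0.0154,"roll":0},{"fingers":0.06,"tx":-0.0404,"ty":0.0195,"tz":-0.0154,"roll":0},{"fingers":0.06,"tx":-0.0404,"ty":0.0195,"tz":-0.0154,"roll":0},{"fingers":0.06,"tx":-0.0404,"ty":0.0195,"tz":-0.0154,"roll":0},{"fingers":0.06,"tx":-0.0404,"ty":0.0195,"tz":-0.0154,"roll":0},{"fingers":0.06,"tx":-0.0404,"ty":0.0195,"tz":-0.0154,"roll":0},{"fingers":0.06,"tx":-0.0404,"ty":0.0195,"tz":-0.0154,"roll":0},{"fingers":0.06,"tx":-0.0404,"ty":0.0195,"tz":-0.0154,"roll":0},{"fingers":0.06,"tx":-0.0404,"ty":0.0195,"tz":-0.0154,"roll":0},{"fingers":0.06,"tx":-0.0404,"ty":0.0195,"tz":-0.0154,"roll":0},{"fingers":0.06,"tx":-0.0404,"ty":0.0195,"tz":-0.0154,"roll":0}]';python3 -c "
from h import *
st();go((.413,-.202,.147))"
```

```text
time_s: 5.5
tcp_pos: [0.5062, 0.0115, 0.5041]
ee_rot: [0.818, 0.504, 0.237, -0.141]
force: [1.2, -0.9, -0.3]
gripper_width: 0.0601
finger_force: 0.0
t 5.5 j [-0.382 -0.231  1.739  0.556  1.572  0.102] 
tcp [0.5062 0.0115 0.5041] lean 32.1 az 62.4 
 [[0.379, 0.892, 0.246], [0.758, -0.451, 0.47], [0.531, 0.008, -0.848]] F [ 1.2 -0.9 -0.3] 0.06009148092602445 0.0
shift [-0.3867  0.0103  0.1793] dist 0.426
```

```bash
python3 -m jog '[{"fingers":0.045,"tx":-0.0387,"ty":0.001,"tz":0.0179,"roll":0},{"fingers":0.045,"tx":-0.0387,"ty":0.001,"tz":0.0179,"roll":0},{"fingers":0.045,"tx":-0.0387,"ty":0.001,"tz":0.0179,"roll":0},{"fingers":0.045,"tx":-0.0387,"ty":0.001,"tz":0.0179,"roll":0},{"fingers":0.045,"tx":-0.0387,"ty":0.001,"tz":0.0179,"roll":0},{"fingers":0.045,"tx":-0.0387,"ty":0.001,"tz":0.0179,"roll":0},{"fingers":0.045,"tx":-0.0387,"ty":0.001,"tz":0.0179,"roll":0},{"fingers":0.045,"tx":-0.0387,"ty":0.001,"tz":0.0179,"roll":0},{"fingers":0.045,"tx":-0.0387,"ty":0.001,"tz":0.0179,"roll":0},{"fingers":0.045,"tx":-0.0387,"ty":0.001,"tz":0.0179,"roll":0},{"fingers":0.045,"tx":0,"ty":0,"tz":0,"roll":0}]';python3 - <<'E'
from h import *
st();go((.4375,-.154,.0623))
t=camera("top");s=camera("side")
a=cv2.resize(t[170:260,215:345],None,fx=4,fy=4,interpolation=2);b=cv2.resize(s[170:270,200:330],None,fx=4,fy=4,interpolation=2)
h=max(a.shape[0],b.shape[0]);pad=lambda x:np.pad(x,((0,h-x.shape[0]),(0,0),(0,0)))
o=np.hstack([pad(a),pad(b)]);cv2.imwrite("pics/pre.png",cv2.resize(o,None,fx=.75,fy=.75))
E
```

```text
time_s: 6.6
tcp_pos: [0.4093, -0.2005, 0.1421]
ee_rot: [0.82, 0.502, 0.235, -0.145]
force: [-0.3, 1.2, -0.2]
gripper_width: 0.0453
finger_force: 0.0
t 6.6 j [-0.875  0.065  2.148  0.544  1.224 -0.67 ] 
tcp [ 0.4093 -0.2005  0.1421] lean 32.0 az 63.2 
 [[0.385, 0.891, 0.239], [0.755, -0.453, 0.473], [0.53, -0.002, -0.848]] F [-0.3  1.2 -0.2] 0.04530527901369654 0.0
shift [0.0037 0.0042 0.0964] dist 0.097
```

View pics/pre.png

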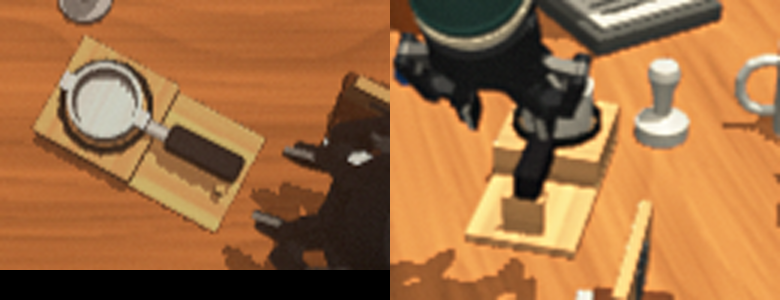

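The left half (top view) shows the open fingertips at about (300,155) and (265,218) in the crop, on either side of the handle's line. The handle's end is at (240,165), so the gripper is aligned. Next I go in and grip.

```bash
python3 -m jog '[{"fingers":0.045,"tx":0.001,"ty":0.001,"tz":0.024,"roll":0},{"fingers":0.045,"tx":0.001,"ty":0.001,"tz":0.024,"roll":0},{"fingers":0.045,"tx":0.001,"ty":0.001,"tz":0.024,"roll":0},{"fingers":0.045,"tx":0.001,"ty":0.001,"tz":0.024,"roll":0},{"fingers":0.045,"tx":0,"ty":0,"tz":0,"roll":0},{"fingers":0.0,"tx":0,"ty":0,"tz":0,"roll":0},{"fingers":0.0,"tx":0,"ty":0,"tz":0,"roll":0},{"fingers":0.0,"tx":0,"ty":0,"tz":0,"roll":0},{"fingers":0.0,"tx":0,"ty":0,"tz":0,"roll":0}]';python3 - <<'E'
from h import *
st()
E
```

```text
time_s: 7.6
tcp_pos: [0.4413, -0.1548, 0.0687]
ee_rot: [0.818, 0.504, 0.237, -0.142]
force: [-0.8, 0.4, 7.5]
gripper_width: 0.0208
finger_force: 60.3
t 7.6 j [-0.764  0.162  2.211  0.632  1.04  -0.7  ] 
tcp [ 0.4413 -0.1548  0.0687] lean 32.1 az 62.5 
 [[0.379, 0.892, 0.245], [0.758, -0.451, 0.471], [0.531, 0.007, -0.848]] F [-0.8  0.4  7.5] 0.02076236958834206 60.291781425476074
```

```bash
python3 -m jog '[{"fingers":0.04,"tx":0,"ty":0,"tz":0,"roll":0},{"fingers":0.04,"tx":0,"ty":0,"tz":0,"roll":0},{"fingers":0.04,"tx":-0.002,"ty":0,"tz":0.003,"roll":0},{"fingers":0.04,"tx":-0.003,"ty":0,"tz":0.003,"roll":0},{"fingers":0.04,"tx":0,"ty":0,"tz":0,"roll":0}]';python3 - <<'E'
from h import *
st()
E
```

```text
time_s: 8.1
tcp_pos: [0.4388, -0.1544, 0.0577]
ee_rot: [0.819, 0.504, 0.235, -0.144]
force: [0.3, -0.0, 0.2]
gripper_width: 0.0399
finger_force: 0.0
t 8.1 j [-0.765  0.18   2.217  0.636  1.025 -0.713] 
tcp [ 0.4388 -0.1544  0.0577] lean 32.0 az 63.0 
 [[0.382, 0.892, 0.241], [0.757, -0.451, 0.473], [0.53, 0.002, -0.848]] F [ 0.3 -0.   0.2] 0.03993686596548407 0.0
```

```bash
python3 -m jog '[{"fingers":0.04,"tx":-0.003,"ty":0,"tz":-0.005,"roll":0},{"fingers":0.0,"tx":0,"ty":0,"tz":0,"roll":0},{"fingers":0.0,"tx":0,"ty":0,"tz":0,"roll":0},{"fingers":0.0,"tx":0,"ty":0,"tz":0,"roll":0},{"fingers":0.0,"tx":0,"ty":0,"tz":0,"roll":0}]';python3 - <<'E'
from h import *
st()
E
```

```text
time_s: 8.6
tcp_pos: [0.4375, -0.1601, 0.0616]
ee_rot: [0.819, 0.504, 0.236, -0.142]
force: [-0.6, -3.7, 3.3]
gripper_width: 0.0212
finger_force: 59.3
t 8.6 j [-0.776  0.176  2.212  0.629  1.034 -0.715] 
tcp [ 0.4375 -0.1601  0.0616] lean 32.0 az 62.7 
 [[0.381, 0.892, 0.242], [0.758, -0.451, 0.471], [0.529, 0.005, -0.848]] F [-0.6 -3.7  3.3] 0.021232559670152876 59.30883586406708
```

```bash
python3 -m jog '[{"fingers":0.0,"tx":0.0053,"ty":0,"tz":-0.0085,"roll":0},{"fingers":0.0,"tx":0.0106,"ty":0,"tz":-0.017,"roll":0},{"fingers":0.0,"tx":0.0106,"ty":0,"tz":-0.017,"roll":0},{"fingers":0.0,"tx":0.0106,"ty":0,"tz":-0.017,"roll":0},{"fingers":0.0,"tx":0.0106,"ty":0,"tz":-0.017,"roll":0},{"fingers":0.0,"tx":0,"ty":0,"tz":0,"roll":0},{"fingers":0.0,"tx":0,"ty":0,"tz":0,"roll":0}]';python3 - <<'E'
from h import *
p,R=st()
# stored grasp
R0=Ro.from_quat([.819,.504,.236,-.142]).as_matrix();p0=np.array([.4375,-.1601,.0616])
off=R0.T@(np.array([.482,-.0634,.074])-p0);print("off",off.round(4))
hd=p+R@off;print("pred head",hd.round(4))
t=camera("top");s=camera("side")
cv2.imwrite("pics/t1.png",t);cv2.imwrite("pics/s1.png",s)
print("rim px",proj("top",hd+[0,0,.006]),proj("side",hd+[0,0,.006]),proj("side",hd-[0,0,.034]))
a=cv2.resize(t[140:250,215:345],None,fx=3,fy=3,interpolation=2);b=cv2.resize(s[130:240,200:330],None,fx=3,fy=3,interpolation=2)
cv2.imwrite("pics/lift.png",np.hstack([a,b]))
E
```

```text
time_s: 9.3
tcp_pos: [0.4363, -0.159, 0.1509]
ee_rot: [0.818, 0.504, 0.235, -0.143]
force: [-0.5, 0.3, -4.0]
gripper_width: 0.0209
finger_force: 59.1
t 9.3 j [-0.776  0.032  2.163  0.574  1.194 -0.593] 
tcp [ 0.4363 -0.159   0.1509] lean 32.0 az 62.9 
 [[0.381, 0.893, 0.241], [0.758, -0.45, 0.471], [0.529, 0.003, -0.848]] F [-0.5  0.3 -4. ] 0.020933329940687254 59.14769232273102
off [ 0.0968 -0.0039  0.0458]
pred head [ 0.4806 -0.0622  0.1633]
rim px [247.30622532 198.49552048] [253.871582   165.66828686] [253.75853877 180.09444752]
```

View pics/lift.png

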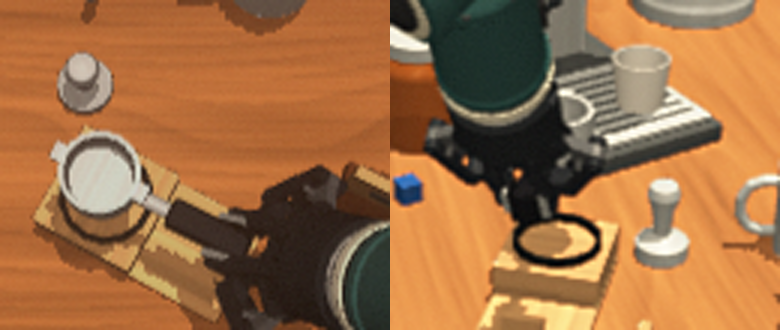

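Run:
```python
from h import *
im=cv2.imread("pics/side0.png");c0=(.612,.212)
big=cv2.resize(im[30:190,210:350],None,fx=5,fy=5,interpolation=2)
def circ(cx,cy,z,rad,col):
    P=np.array([(proj("side",(cx+rad*np.cos(a),cy+rad*np.sin(a),z))-[210,30]+.5)*5 for a in np.linspace(0,6.28,90)]).astype(np.int32)
    cv2.polylines(big,[P],True,col,1)
circ(*c0,.165,.05,(0,255,0));circ(*c0,.24,.1,(255,0,0));circ(*c0,.33,.1,(0,0,255));circ(*c0,.165,.0335,(0,255,255))
circ(.64,.19,.082,.03,(255,0,255))
cv2.imwrite("pics/ring.png",big[:,:][:600] if 0 else cv2.resize(big,(525,600)))
```

```text
(no output)
```

View pics/ring.png

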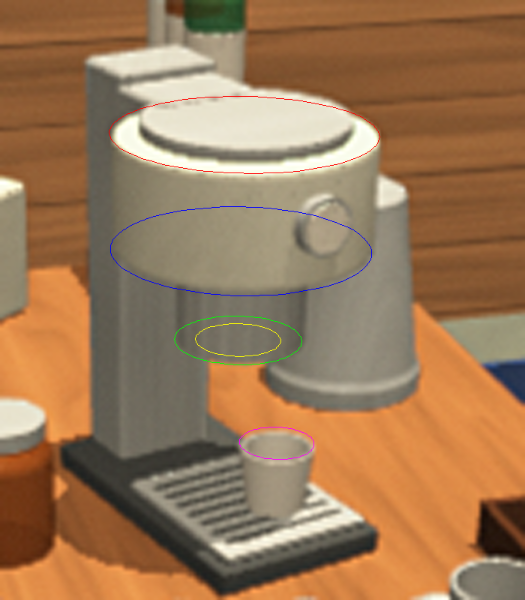

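```bash
cat >> h.py <<'E'
def rim(im,u0,v0,z,n=26):
    u0=int(u0)-n;v0=int(v0)-n
    g=cv2.resize(im[v0:v0+2*n,u0:u0+2*n],None,fx=8,fy=8,interpolation=cv2.INTER_CUBIC).astype(int)
    m=((g.min(2)>110)&(g.max(2)-g.min(2)<45)).astype(np.uint8)
    k=cv2.getStructuringElement(cv2.MORPH_ELLIPSE,(81,81));f=cv2.morphologyEx(cv2.morphologyEx(m,cv2.MORPH_CLOSE,np.ones((25,25))),cv2.MORPH_OPEN,k)
    ct=max(cv2.findContours(f,0,1)[0],key=cv2.contourArea);(x,y),r_=cv2.minEnclosingCircle(ct)
    e=cv2.fitEllipse(ct);q=(u0+(x+.5)/8-.5,v0+(y+.5)/8-.5);print("circ",q,r_/8,"->",cast("top",*q,z).round(4),"ell",np.round(e[1],0)/8,cast("top",u0+(e[0][0]+.5)/8-.5,v0+(e[0][1]+.5)/8-.5,z).round(4))
E
python3 - <<'E'
from h import *
rim(cv2.imread("pics/top0.png"),250,204,.08);rim(cv2.imread("pics/t1.png"),248,198,.169)
p,R=st();off=np.array([.0968,-.0039,.0458])
R1=R@Ro.from_euler('z',.102).as_matrix();print("head axis dir",R1[:,0].round(3))
c=np.array([.6135,.212]);
for q in((c[0]-.07,c[1]-.14,.141),(*c,.141)):
    t=np.array(q)-R1@off;print("tcp target",t.round(4));go(t,R1,p);p=t
E
```

```text
circ (249.3125, 202.8125) 13.707332611083984 -> [ 0.485  -0.0636  0.08  ] ell [21.375 26.875] [ 0.4818 -0.0634  0.08  ]
circ (247.9375, 197.0625) 15.21359634399414 -> [ 0.4838 -0.0635  0.169 ] ell [24.125 29.375] [ 0.4813 -0.0631  0.169 ]
t 9.4 j [-0.776  0.034  2.164  0.574  1.194 -0.593] 
tcp [ 0.4358 -0.1584  0.15  ] lean 32.0 az 63.1 
 [[0.382, 0.893, 0.24], [0.757, -0.451, 0.473], [0.53, 0.001, -0.848]] F [ 1.1 -0.4 -3.7] 0.02093127540295027 59.14795517921448
head axis dir [0.47  0.707 0.527]
tcp target [ 0.4903 -0.0202  0.1286]
shift [ 0.1122 -0.0252  0.0966] dist 0.15
tcp target [0.5603 0.1198 0.1286]
shift [ 0.132  -0.0141  0.083 ] dist 0.157
```

Run:
```python
from h import *
p,R=st();off=np.array([.0977,-.0012,.0464])
R1=R@Ro.from_euler('z',.102).as_matrix()
c=np.array([.6135,.212]);
for q in((c[0]-.06,c[1]-.14,.141),(*c,.141)):
    t=np.array(q)-R1@off;print("tcp target",t.round(4));go(t,R1,p);p=t
```

```text
t 9.4 j [-0.776  0.034  2.164  0.574  1.194 -0.593] 
tcp [ 0.4358 -0.1584  0.15  ] lean 32.0 az 63.1 
 [[0.382, 0.893, 0.24], [0.757, -0.451, 0.473], [0.53, 0.001, -0.848]] F [ 1.1 -0.4 -3.7] 0.02093127540295027 59.14795517921448
tcp target [ 0.4974 -0.0197  0.1287]
shift [ 0.116  -0.0194  0.0984] dist 0.153
tcp target [0.5574 0.1203 0.1287]
shift [ 0.1273 -0.0226  0.0806] dist 0.152
```

```bash
python3 -m jog '[{"fingers":0.0,"tx":0,"ty":0,"tz":0,"roll":0.051},{"fingers":0.0,"tx":0,"ty":0,"tz":0,"roll":0.051},{"fingers":0.0,"tx":0.0193,"ty":-0.0032,"tz":0.0164,"roll":0},{"fingers":0.0,"tx":0.0193,"ty":-0.0032,"tz":0.0164,"roll":0},{"fingers":0.0,"tx":0.0193,"ty":-0.0032,"tz":0.0164,"roll":0},{"fingers":0.0,"tx":0.0193,"ty":-0.0032,"tz":0.0164,"roll":0},{"fingers":0.0,"tx":0.0193,"ty":-0.0032,"tz":0.0164,"roll":0},{"fingers":0.0,"tx":0.0193,"ty":-0.0032,"tz":0.0164,"roll":0},{"fingers":0.0,"tx":0.0212,"ty":-0.0038,"tz":0.0134,"roll":0},{"fingers":0.0,"tx":0.0212,"ty":-0.0038,"tz":0.0134,"roll":0},{"fingers":0.0,"tx":0.0212,"ty":-0.0038,"tz":0.0134,"roll":0},{"fingers":0.0,"tx":0.0212,"ty":-0.0038,"tz":0.0134,"roll":0},{"fingers":0.0,"tx":0.0212,"ty":-0.0038,"tz":0.0134,"roll":0},{"fingers":0.0,"tx":0.0212,"ty":-0.0038,"tz":0.0134,"roll":0},{"fingers":0.0,"tx":0,"ty":0,"tz":0,"roll":0},{"fingers":0.0,"tx":0,"ty":0,"tz":0,"roll":0}]';python3 - <<'E'
from h import *
p,R=st();off=np.array([.0977,-.0012,.0464]);hd=p+R@off;print("head",hd.round(4))
go(np.array([.6135,.212,.141])-R@off)
s=camera("side");cv2.imwrite("pics/s2.png",s)
big=cv2.resize(s[60:180,220:340],None,fx=5,fy=5,interpolation=2)
def circ(cx,cy,z,rad,col):
    P=np.array([(proj("side",(cx+rad*np.cos(a),cy+rad*np.sin(a),z))-[220,60]+.5)*5 for a in np.linspace(0,6.28,90)]).astype(np.int32)
    cv2.polylines(big,[P],True,col,1)
circ(.6135,.212,.165,.05,(0,255,0));circ(hd[0],hd[1],hd[2]+.006,.03,(0,0,255))
cv2.imwrite("pics/ins.png",big)
E
```

```text
time_s: 11.0
tcp_pos: [0.5568, 0.1199, 0.1281]
ee_rot: [0.843, 0.462, 0.226, -0.156]
force: [-0.8, -0.3, -3.7]
gripper_width: 0.0212
finger_force: 59.7
t 11.0 j [-0.128  0.072  2.171  0.732  0.842 -0.045] 
tcp [0.5568 0.1199 0.1281] lean 31.9 az 63.3 
 [[0.47, 0.85, 0.237], [0.709, -0.524, 0.472], [0.526, -0.054, -0.849]] F [-0.8 -0.3 -3.7] 0.021205628830739162 59.72176730632782
head [0.6127 0.2117 0.1402]
shift [ 0.001   0.0005 -0.0003] dist 0.001
```

View pics/ins.png

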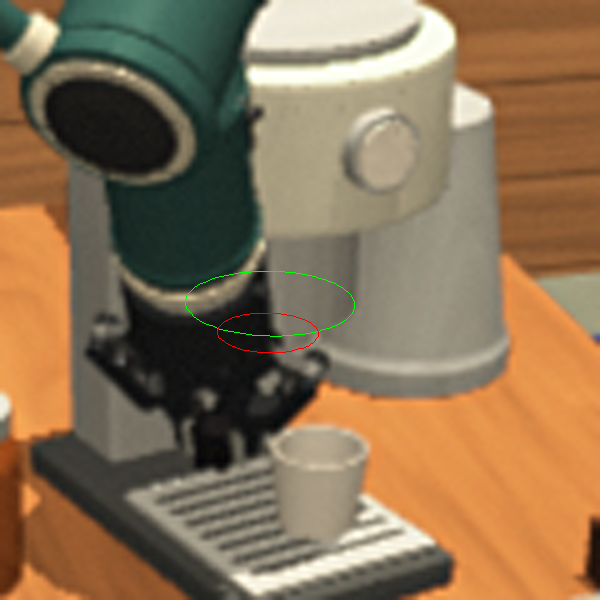

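The gripper hides most of the view. I will compare pixels with the first picture to see whether the head shows at crop (295,350).

Run:
```python
from h import *
a=cv2.imread("pics/s2.png");b=cv2.imread("pics/side0.png")
A=cv2.cvtColor(a,6);B=cv2.cvtColor(b,6)
for v in range(110,146,2):print(v,A[v,270:290].tolist(),B[v,270:290:3].tolist())
```

```text
110 [98, 157, 134, 100, 120, 124, 123, 119, 120, 120, 121, 119, 116, 113, 113, 114, 108, 104, 100, 99] [117, 116, 117, 114, 110, 107, 97]
112 [162, 104, 64, 88, 124, 124, 124, 120, 118, 119, 119, 117, 116, 115, 111, 112, 109, 103, 101, 98] [118, 113, 118, 114, 111, 108, 97]
114 [97, 32, 22, 77, 124, 127, 123, 119, 120, 120, 122, 119, 113, 114, 113, 115, 109, 101, 102, 98] [119, 115, 117, 115, 111, 110, 98]
116 [33, 30, 37, 70, 125, 124, 125, 119, 118, 121, 121, 119, 115, 111, 112, 114, 110, 102, 101, 97] [117, 115, 118, 115, 109, 107, 96]
118 [32, 41, 46, 49, 104, 127, 124, 119, 118, 118, 121, 120, 117, 112, 113, 111, 109, 104, 101, 95] [118, 114, 120, 114, 109, 107, 96]
120 [18, 16, 14, 38, 90, 125, 124, 119, 121, 119, 118, 119, 116, 113, 114, 113, 108, 100, 99, 95] [117, 116, 117, 114, 109, 109, 96]
122 [15, 18, 15, 34, 86, 127, 125, 119, 119, 117, 119, 119, 113, 111, 113, 111, 105, 102, 98, 98] [118, 115, 118, 115, 109, 107, 93]
124 [18, 20, 17, 25, 75, 129, 125, 118, 119, 119, 120, 117, 114, 109, 114, 112, 106, 106, 113, 121] [116, 115, 116, 113, 110, 107, 109]
126 [17, 20, 16, 1
[... 588 characters left out ...]
06, 108, 108] [153, 161, 160, 156, 109, 96, 103]
136 [20, 64, 121, 129, 122, 96, 52, 62, 56, 32, 37, 47, 50, 56, 101, 120, 103, 104, 108, 108] [158, 159, 158, 154, 160, 117, 102]
138 [20, 38, 79, 104, 78, 29, 32, 49, 33, 18, 19, 18, 21, 101, 175, 178, 176, 176, 177, 162] [152, 158, 159, 151, 154, 170, 170]
140 [38, 46, 44, 46, 45, 41, 20, 20, 17, 13, 16, 54, 117, 164, 170, 171, 170, 171, 172, 172] [145, 155, 158, 151, 150, 163, 166]
142 [43, 43, 43, 39, 28, 21, 15, 12, 19, 53, 116, 156, 160, 162, 164, 164, 165, 166, 167, 169] [139, 150, 157, 152, 147, 158, 162]
144 [18, 20, 19, 20, 16, 11, 19, 55, 119, 165, 170, 166, 163, 166, 171, 174, 172, 168, 165, 166] [102, 140, 153, 155, 157, 169, 160]
```

```bash
python3 -m jog '[{"fingers":0.0,"tx":0.0036,"ty":0.0002,"tz":-0.0045,"roll":0},{"fingers":0.0,"tx":0.0026,"ty":-0.0003,"tz":-0.0042,"roll":0},{"fingers":0.0,"tx":0.0026,"ty":-0.0003,"tz":-0.0042,"roll":0},{"fingers":0.0,"tx":0.0026,"ty":-0.0003,"tz":-0.0042,"roll":0},{"fingers":0.0,"tx":0.0026,"ty":-0.0003,"tz":-0.0042,"roll":0},{"fingers":0.0,"tx":0,"ty":0,"tz":0,"roll":0}]';python3 - <<'E'
from h import *
p,R=st();off=np.array([.0977,-.0012,.0464]);hd=p+R@off;print("head",hd.round(4))
E
```

```text
time_s: 11.65
tcp_pos: [0.5597, 0.1194, 0.157]
ee_rot: [0.843, 0.462, 0.229, -0.154]
force: [-0.2, -0.4, -3.8]
gripper_width: 0.0206
finger_force: 59.8
t 11.65 j [-0.128  0.034  2.149  0.702  0.883  0.004] 
tcp [0.5597 0.1194 0.157 ] lean 32.1 az 62.7 
 [[0.469, 0.849, 0.243], [0.708, -0.526, 0.472], [0.529, -0.049, -0.847]] F [-0.2 -0.4 -3.8] 0.02061997569682327 59.7725647687912
head [0.6157 0.2111 0.1694]
```

```bash
python3 -m jog '[{"fingers":0.0,"tx":0.0021,"ty":-0.0002,"tz":-0.0034,"roll":0},{"fingers":0.0,"tx":0,"ty":0,"tz":0,"roll":0},{"fingers":0.0,"tx":0,"ty":0,"tz":0,"roll":0}]';python3 - <<'E'
from h import *
p,R=st();off=np.array([.0977,-.0012,.0464])
for i in range(3):
    s=r.get_state();print(np.round(s['tcp_pos'],4))
hd=p+R@off;print("head",hd.round(4))
# twist plan: keep head at centre, roll negative steps
c=hd.copy();c[2]=.174;pp=p
for k in range(1,8):
    Rk=R@Ro.from_euler('z',-.08*k).as_matrix();Rp=R@Ro.from_euler('z',-.08*(k-1)).as_matrix()
    t=c-Rk@off;d=Rp.T@(t-pp);pp=t
    zh=Rk@(R.T@[0,0,1]) ;print(k,d.round(4),"az",np.degrees(np.arctan2(*(-Rk[:2,0])[::-1])).round(1))
E
```

```text
time_s: 11.95
tcp_pos: [0.5591, 0.1196, 0.1597]
ee_rot: [0.843, 0.462, 0.228, -0.155]
force: [-1.2, 0.3, -3.5]
gripper_width: 0.0207
finger_force: 59.7
t 11.95 j [-0.128  0.03   2.147  0.698  0.889  0.011] 
tcp [0.5591 0.1196 0.1597] lean 32.0 az 62.9 
 [[0.47, 0.849, 0.242], [0.708, -0.526, 0.472], [0.528, -0.05, -0.848]] F [-1.2  0.3 -3.5] 0.020738837812696247 59.69959795475006
[0.5591 0.1196 0.1597]
[0.5591 0.1196 0.1597]
[0.5591 0.1196 0.1597]
head [0.6151 0.2112 0.172 ]
1 [ 0.0015  0.0077 -0.0017] az -118.2
2 [0.0004 0.0078 0.    ] az -112.8
3 [ 0.0004  0.0078 -0.    ] az -107.4
4 [0.0004 0.0078 0.    ] az -102.0
5 [ 0.0004  0.0078 -0.    ] az -96.8
6 [0.0004 0.0078 0.    ] az -91.6
7 [ 0.0004  0.0078 -0.    ] az -86.5
```

```bash
python3 -m jog '[{"fingers":0.0,"tx":0.0015,"ty":0.0077,"tz":-0.0017,"roll":-0.08},{"fingers":0.0,"tx":0.0004,"ty":0.0078,"tz":0,"roll":-0.08},{"fingers":0.0,"tx":0.0004,"ty":0.0078,"tz":0,"roll":-0.08},{"fingers":0.0,"tx":0,"ty":0,"tz":0,"roll":0}]';python3 - <<'E'
from h import *
p,R=st();off=np.array([.0977,-.0012,.0464]);hd=p+R@off;print("head",hd.round(4))
E
```

```text
time_s: 12.35
tcp_pos: [0.5802, 0.1095, 0.1617]
ee_rot: [0.782, 0.559, 0.245, -0.127]
force: [-0.4, 0.3, -2.9]
gripper_width: 0.0209
finger_force: 59.7
t 12.35 j [-0.142  0.069  2.101  0.693  0.903 -0.235] 
tcp [0.5802 0.1095 0.1617] lean 32.0 az 63.0 
 [[0.254, 0.937, 0.241], [0.813, -0.342, 0.472], [0.524, 0.076, -0.848]] F [-0.4  0.3 -2.9] 0.020927301511831604 59.70162034034729
head [0.6151 0.2113 0.1735]
```

```bash
python3 -m jog '[{"fingers":0.0,"tx":0.0004,"ty":0.0078,"tz":0,"roll":-0.08},{"fingers":0.0,"tx":0.0004,"ty":0.0078,"tz":0,"roll":-0.08},{"fingers":0.0,"tx":0,"ty":0,"tz":0,"roll":0}]';python3 - <<'E'
from h import *
p,R=st();off=np.array([.0977,-.0012,.0464]);hd=p+R@off;print("head",hd.round(4),r.get_state()['ft_torque'])
E
```

```text
time_s: 12.65
tcp_pos: [0.5943, 0.1055, 0.1631]
ee_rot: [0.735, 0.62, 0.253, -0.107]
force: [-0.7, -0.1, -3.5]
gripper_width: 0.0211
finger_force: 59.8
t 12.65 j [-0.146  0.095  2.07   0.689  0.91  -0.391] 
tcp [0.5943 0.1055 0.1631] lean 32.0 az 63.1 
 [[0.103, 0.965, 0.239], [0.856, -0.209, 0.472], [0.506, 0.156, -0.848]] F [-0.7 -0.1 -3.5] 0.02108330793260058 59.767661690711975
head [0.6144 0.2114 0.173 ] [-0.77862814  0.56224918  0.20839448]
```

```bash
python3 -m jog '[{"fingers":0.0,"tx":0.0004,"ty":0.0078,"tz":0,"roll":-0.08},{"fingers":0.0,"tx":0.0004,"ty":0.0078,"tz":0,"roll":-0.08},{"fingers":0.0,"tx":0,"ty":0,"tz":0,"roll":0}]';python3 - <<'E'
from h import *
p,R=st();off=np.array([.0977,-.0012,.0464]);hd=p+R@off;print("head",hd.round(4),r.get_state()['ft_torque'], np.degrees(np.arctan2(*(p-hd)[[1,0]])))
R0=Ro.from_quat([.819,.504,.236,-.142]).as_matrix();zz=R@R0.T@[0,0,1];print("tilt",np.degrees(np.arccos(zz[2])),zz)
E
```

```text
time_s: 12.95
tcp_pos: [0.6069, 0.1027, 0.1633]
ee_rot: [0.685, 0.676, 0.259, -0.089]
force: [-1.7, -5.4, -9.2]
gripper_width: 0.021
finger_force: 63.4
t 12.95 j [-0.147  0.12   2.04   0.682  0.917 -0.541] 
tcp [0.6069 0.1027 0.1633] lean 31.8 az 63.5 
 [[-0.047, 0.971, 0.235], [0.879, -0.072, 0.471], [0.474, 0.228, -0.85]] F [-1.7 -5.4 -9.2] 0.020990997299367514 63.39668085478479
head [0.6121 0.2105 0.17  ] [-1.19114118  1.83451326 -0.02522253] -92.73436234340336
tilt 13.201115465511235 [-0.21884434  0.06526814  0.97357446]
```

```bash
python3 -m jog '[{"fingers":0.036,"tx":0,"ty":0,"tz":0,"roll":0},{"fingers":0.036,"tx":0,"ty":0,"tz":0,"roll":0},{"fingers":0.036,"tx":0,"ty":0,"tz":0,"roll":0}]';python3 - <<'E'
from h import *
p,R=st()
c=np.array([.6145,.2112])
cv2.imwrite("pics/t3.png",camera("top"));cv2.imwrite("pics/s3.png",camera("side"))
print(R.T@[0,-.006,-.006])
pp=p+[0,-.006,-.006]
for az in (-88,-83,-78,-73,-70):
    a=np.radians(az);t=np.array([*(c+.113*np.array([np.cos(a),np.sin(a)])+.006*np.array([-np.sin(a),np.cos(a)])),pp[2]])
    print(az,t.round(4),(R.T@(t-pp)).round(4));pp=t
E
```

```text
time_s: 13.25
tcp_pos: [0.6115, 0.1036, 0.169]
ee_rot: [0.683, 0.676, 0.263, -0.085]
force: [-0.2, 0.1, -0.0]
gripper_width: 0.036
finger_force: 0.0
t 13.25 j [-0.145  0.117  2.034  0.686  0.916 -0.544] 
tcp [0.6115 0.1036 0.169 ] lean 32.1 az 62.6 
 [[-0.053, 0.968, 0.245], [0.879, -0.071, 0.472], [0.474, 0.24, -0.847]] F [-0.2  0.1 -0. ] 0.03600982651616014 0.008860924790496938
[-0.00811891 -0.00101357  0.00224856]
-88 [0.6244 0.0985 0.163 ] [0.0001 0.0125 0.0036]
-83 [0.6342 0.0998 0.163 ] [0.0006 0.0094 0.003 ]
-78 [0.6439 0.1019 0.163 ] [0.0014 0.0092 0.0034]
-73 [0.6533 0.1049 0.163 ] [0.0021 0.0089 0.0037]
-70 [0.6588 0.1071 0.163 ] [0.0016 0.0052 0.0024]
```

```bash
python3 -m jog '[{"fingers":0.036,"tx":-0.008,"ty":-0.001,"tz":0.0022,"roll":0},{"fingers":0.036,"tx":0.0001,"ty":0.0062,"tz":0.0018,"roll":0},{"fingers":0.036,"tx":0.0001,"ty":0.0062,"tz":0.0018,"roll":0},{"fingers":0.036,"tx":0.0003,"ty":0.0047,"tz":0.0015,"roll":0},{"fingers":0.036,"tx":0.0003,"ty":0.0047,"tz":0.0015,"roll":0}]';python3 - <<'E'
from h import *
p,R=st();c=np.array([.6145,.2112]);d=p[:2]-c;print(np.linalg.norm(d),np.degrees(np.arctan2(d[1],d[0])))
s=camera("side");t=camera("top");cv2.imwrite("pics/s4.png",s)
a=cv2.resize(s[70:170,230:330],None,fx=5,fy=5,interpolation=2);b=cv2.resize(t[90:190,90:190],None,fx=5,fy=5,interpolation=2)
cv2.imwrite("pics/push.png",cv2.resize(np.hstack([a,b]),None,fx=.8,fy=.8))
E
```

```text
time_s: 13.85
tcp_pos: [0.6335, 0.0997, 0.1612]
ee_rot: [0.683, 0.677, 0.262, -0.086]
force: [-0.9, -0.5, 0.1]
gripper_width: 0.0357
finger_force: 0.4
t 13.85 j [-0.146  0.168  1.991  0.687  0.912 -0.549] 
tcp [0.6335 0.0997 0.1612] lean 32.0 az 62.9 
 [[-0.053, 0.969, 0.242], [0.879, -0.07, 0.472], [0.474, 0.237, -0.848]] F [-0.9 -0.5  0.1] 0.03573986134044432 0.38923686370253563
0.1130820782041803 -80.33409863302772
```

View pics/push.png

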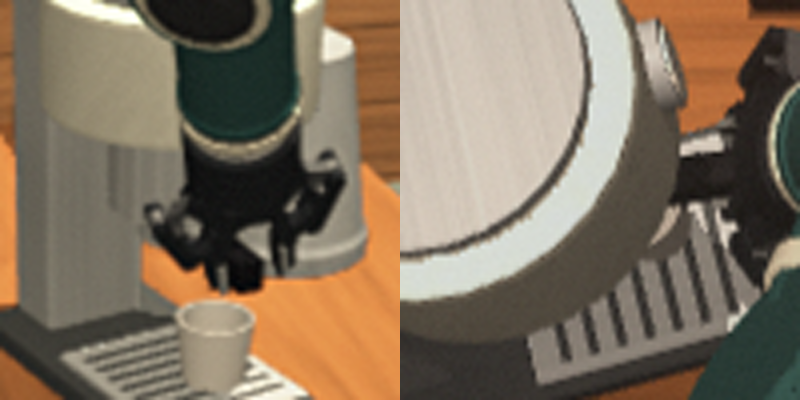

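```bash
python3 -m jog '[{"fingers":0.036,"tx":0.0005,"ty":0.0055,"tz":0.002,"roll":0},{"fingers":0.036,"tx":0.001,"ty":0.0055,"tz":0.002,"roll":0},{"fingers":0.036,"tx":0.001,"ty":0.0045,"tz":0.0018,"roll":0},{"fingers":0.036,"tx":0,"ty":0,"tz":0,"roll":0}]';python3 - <<'E'
from h import *
p,R=st();c=np.array([.6145,.2112]);d=p[:2]-c;print(np.linalg.norm(d),np.degrees(np.arctan2(d[1],d[0])))
t=camera("top");cv2.imwrite("pics/t5.png",t)
# handle dark pixels near expected, and expected projections
for az in(-80,-76,-72,-68):
    a=np.radians(az);print(az,[proj("top",(c[0]+q*np.cos(a),c[1]+q*np.sin(a),.169)).round(1).tolist() for q in(.06,.088,.12)])
g=cv2.cvtColor(t,6)
for v in range(114,146,2):print(v,g[v,152:186:2].tolist())
E
```

```text
time_s: 14.35
tcp_pos: [0.6495, 0.1037, 0.161]
ee_rot: [0.683, 0.677, 0.262, -0.086]
force: [-1.2, -0.5, -0.6]
gripper_width: 0.0358
finger_force: 0.5
t 14.35 j [-0.135  0.196  1.958  0.685  0.911 -0.536] 
tcp [0.6495 0.1037 0.161 ] lean 32.0 az 62.9 
 [[-0.053, 0.969, 0.241], [0.879, -0.069, 0.472], [0.474, 0.237, -0.848]] F [-1.2 -0.5 -0.6] 0.0358011460694827 0.5216113965434488
0.11305147454913472 -71.94179024255855
-80 [[150.8, 133.9], [163.4, 131.8], [177.7, 129.4]]
-76 [[150.5, 132.1], [162.9, 129.2], [177.0, 125.8]]
-72 [[150.1, 130.4], [162.3, 126.6], [176.1, 122.3]]
-68 [[149.5, 128.7], [161.4, 124.1], [175.0, 119.0]]
114 [83, 111, 103, 97, 76, 126, 129, 129, 107, 101, 63, 35, 36, 41, 115, 85, 69]
116 [81, 81, 75, 66, 71, 131, 129, 125, 68, 53, 37, 38, 34, 43, 140, 57, 64]
118 [78, 80, 66, 69, 123, 120, 124, 123, 125, 125, 34, 33, 36, 42, 133, 57, 60]
120 [79, 81, 72, 69, 123, 124, 126, 114, 112, 65, 34, 37, 34, 42, 131, 58, 66]
122 [80, 80, 80, 71, 119, 84, 50, 36, 40, 41, 37, 31, 34, 42, 97, 90, 71]
124 [82, 80, 78, 72, 40, 42, 43, 45, 41, 43, 33, 34, 33, 42, 65, 177, 72]
126 [79, 77, 77, 79, 39, 34, 33, 45, 43, 47, 37, 31, 35, 35, 41, 149, 47]
128 [75, 77, 77, 76, 34, 35, 37, 44, 47, 43, 38, 35, 33, 30, 42, 103, 103]
130 [79, 75, 77, 74, 34, 33, 30, 32, 29, 29, 33, 27, 32, 30, 31, 32, 108]
132 [76, 76, 77, 77, 30, 29, 25, 27, 41, 60, 35, 29, 28, 29, 30, 30, 48]
134 [74, 73, 74, 73, 53, 102, 62, 131, 107, 83, 33, 27, 28, 31, 30, 30, 33]
136 [74, 76, 77, 99, 197, 198, 94, 102, 157, 35, 31, 29, 29, 30, 31, 27, 27]
138 [77, 76, 75, 100, 125, 205, 163, 86, 201, 104, 57, 31, 32, 31, 28, 29, 49]
140 [77, 75, 75, 163, 94, 201, 200, 88, 199, 200, 181, 34, 33, 34, 30, 87, 180]
142 [75, 73, 109, 138, 69, 180, 203, 85, 98, 189, 34, 34, 34, 35, 30, 166, 187]
144 [74, 70, 151, 167, 76, 84, 183, 112, 100, 168, 34, 38, 37, 37, 91, 184, 189]
```

```bash
python3 -m jog '[{"fingers":0.04,"tx":0,"ty":-0.005,"tz":0,"roll":0},{"fingers":0.045,"tx":0,"ty":0,"tz":0,"roll":0},{"fingers":0.045,"tx":0,"ty":0,"tz":-0.02,"roll":0},{"fingers":0.045,"tx":0,"ty":0,"tz":-0.03,"roll":0},{"fingers":0.045,"tx":0,"ty":0,"tz":-0.05,"roll":0},{"fingers":0.045,"tx":0,"ty":0,"tz":-0.05,"roll":0},{"fingers":0.045,"tx":0,"ty":0,"tz":-0.02,"roll":0},{"fingers":0.02,"tx":0,"ty":0,"tz":0,"roll":0}]';python3 - <<'E'
from h import *
p,R=st()
t=camera("top");s=camera("side")
cv2.imwrite("pics/t6.png",t);cv2.imwrite("pics/s6.png",s)
g=cv2.cvtColor(t,6)
c=np.array([.6145,.2112])
m=((g<65)).astype(np.uint8);m[:,:150]=0;m[:112]=0;m[145:]=0;m[:,190:]=0
n,l,S,C=cv2.connectedComponentsWithStats(m);print(S[1:],C[1:])
for v in range(114,140,2):print(v,g[v,152:186:2].tolist())
h=cv2.cvtColor(s,6)
a=np.radians(-74)
for q,z in((.088,.156),(.12,.156)):print(proj("side",(c[0]+q*np.cos(a),c[1]+q*np.sin(a),z)))
E
```

```text
time_s: 15.2
tcp_pos: [0.6049, 0.0221, 0.3092]
ee_rot: [0.682, 0.676, 0.264, -0.082]
force: [0.5, -0.3, -0.1]
gripper_width: 0.0316
finger_force: 0.0
t 15.2 j [-0.296 -0.     1.882  0.593  1.207 -0.489] 
tcp [0.6049 0.0221 0.3092] lean 32.1 az 62.0 
 [[-0.055, 0.967, 0.25], [0.88, -0.071, 0.47], [0.472, 0.246, -0.847]] F [ 0.5 -0.3 -0.1] 0.03160720639838271 0.0
[[158 117   1   1   1]
 [158 121  20  16 221]
 [178 136   1   3   3]
 [179 140   1   3   3]
 [180 144   1   1   1]] [[158.         117.        ]
 [167.86425339 128.20361991]
 [178.         137.        ]
 [179.         141.        ]
 [180.         144.        ]]
114 [88, 115, 108, 99, 82, 134, 132, 134, 135, 135, 135, 135, 133, 133, 133, 133, 131]
116 [86, 87, 78, 72, 73, 134, 135, 132, 133, 127, 124, 126, 126, 127, 127, 127, 128]
118 [83, 84, 70, 74, 129, 125, 129, 128, 130, 132, 133, 132, 133, 132, 133, 135, 137]
120 [83, 84, 76, 73, 127, 129, 131, 132, 125, 118, 83, 116, 134, 132, 136, 136, 138]
122 [86, 82, 82, 78, 128, 134, 89, 59, 46, 39, 39, 39, 129, 142, 144, 142, 143]
124 [82, 83, 82, 79, 49, 38, 43, 45, 41, 43, 43, 42, 31, 140, 141, 139, 137]
126 [82, 83, 82, 80, 42, 32, 42, 44, 45, 43, 48, 46, 33, 140, 131, 130, 131]
128 [81, 83, 84, 78, 35, 37, 36, 43, 42, 45, 46, 38, 33, 92, 127, 130, 130]
130 [82, 81, 81, 79, 36, 37, 34, 34, 35, 32, 32, 28, 31, 68, 128, 127, 129]
132 [81, 79, 79, 77, 37, 32, 31, 30, 30, 32, 28, 37, 49, 143, 141, 138, 130]
134 [81, 80, 80, 80, 33, 30, 33, 37, 106, 140, 201, 86, 81, 82, 137, 135, 136]
136 [82, 81, 80, 61, 78, 139, 97, 107, 209, 210, 213, 87, 89, 49, 124, 121, 122]
138 [81, 78, 78, 102, 128, 210, 170, 90, 208, 205, 205, 68, 91, 51, 125, 124, 124]
[290.74808229 133.39254975]
[297.31548838 137.44686465]
```

Run:
```python
from h import *
for q in((378,139),(417,160)):print("pink",cast("top",*q,.095).round(3))
p,R=st();R1=R@Ro.from_euler('z',.48).as_matrix();print(R1.round(3))
P=np.array([.472,-.3085]);zt=R1[:,2]
def tcp(psi,rho,z=.068):
    a=np.radians(psi);return np.array([*(P+rho*np.array([np.cos(a),np.sin(a)])),z])-.017*zt
t=tcp(-80,.058,.20);print(t.round(3));go(t,R1,p);pp=t
t=tcp(-80,.058);go(t,R1,pp);pp=t
for k,psi in enumerate(range(-92,-264,-10)):
    t=tcp(psi,.05);d=R1.T@(t-pp);print(psi,d.round(4).tolist());pp=t
```

```text
pink [ 0.636 -0.368  0.095]
pink [ 0.585 -0.457  0.095]
t 15.3 j [-0.294  0.004  1.887  0.592  1.206 -0.489] 
tcp [0.6031 0.0238 0.304 ] lean 32.0 az 62.8 
 [[-0.053, 0.969, 0.242], [0.879, -0.07, 0.472], [0.474, 0.238, -0.848]] F [-0.2  0.  -2.2] 0.02027285815771394 0.0
[[ 0.401  0.884  0.242]
 [ 0.747 -0.468  0.472]
 [ 0.53  -0.008 -0.848]]
[ 0.478 -0.374  0.214]
shift [-0.3946  0.0762 -0.1418] dist 0.426
shift [-0.07    0.001   0.1119] dist 0.132
-92 [0.0006, -0.0138, 0.0005]
-102 [-0.0027, -0.0081, -0.0016]
-112 [-0.0014, -0.0086, -0.0008]
-122 [-0.0002, -0.0087, -0.0]
-132 [0.0011, -0.0086, 0.0008]
-142 [0.0024, -0.0082, 0.0016]
-152 [0.0036, -0.0076, 0.0023]
-162 [0.0046, -0.0068, 0.003]
-172 [0.0056, -0.0057, 0.0035]
-182 [0.0063, -0.0045, 0.004]
-192 [0.0069, -0.0031, 0.0043]
-202 [0.0072, -0.0016, 0.0045]
-212 [0.0074, -0.0001, 0.0046]
-222 [0.0073, 0.0014, 0.0046]
-232 [0.007, 0.0029, 0.0043]
-242 [0.0065, 0.0042, 0.004]
-252 [0.0058, 0.0055, 0.0035]
-262 [0.0049, 0.0066, 0.003]
```

```bash
python3 -m jog '[{"fingers":0.0,"tx":0,"ty":0,"tz":0,"roll":0.12},{"fingers":0.0,"tx":0,"ty":0,"tz":0,"roll":0.12},{"fingers":0.0,"tx":0,"ty":0,"tz":0,"roll":0.12},{"fingers":0.0,"tx":0,"ty":0,"tz":0,"roll":0.12},{"fingers":0.0,"tx":-0.0395,"ty":0.0076,"tz":-0.0142,"roll":0},{"fingers":0.0,"tx":-0.0395,"ty":0.0076,"tz":-0.0142,"roll":0},{"fingers":0.0,"tx":-0.0395,"ty":0.0076,"tz":-0.0142,"roll":0},{"fingers":0.0,"tx":-0.0395,"ty":0.0076,"tz":-0.0142,"roll":0},{"fingers":0.0,"tx":-0.0395,"ty":0.0076,"tz":-0.0142,"roll":0},{"fingers":0.0,"tx":-0.0395,"ty":0.0076,"tz":-0.0142,"roll":0},{"fingers":0.0,"tx":-0.0395,"ty":0.0076,"tz":-0.0142,"roll":0},{"fingers":0.0,"tx":-0.0395,"ty":0.0076,"tz":-0.0142,"roll":0},{"fingers":0.0,"tx":-0.0395,"ty":0.0076,"tz":-0.0142,"roll":0},{"fingers":0.0,"tx":-0.0395,"ty":0.0076,"tz":-0.0142,"roll":0},{"fingers":0.0,"tx":0,"ty":0,"tz":0,"roll":0}]';python3 - <<'E'
from h import *
p,R=st();P=np.array([.472,-.3085]);a=np.radians(-80)
t=np.array([*(P+.058*np.array([np.cos(a),np.sin(a)])),.068])-.017*R[:,2];print(t);go(t)
E
```

```text
time_s: 16.8
tcp_pos: [0.476, -0.3764, 0.2095]
ee_rot: [0.825, 0.493, 0.233, -0.148]
force: [-0.5, 0.1, 0.3]
gripper_width: -0.0005
finger_force: 0.0
t 16.8 j [-0.968  0.31   1.715  0.49   1.427 -0.623] 
tcp [ 0.476  -0.3764  0.2095] lean 32.1 az 63.2 
 [[0.406, 0.882, 0.239], [0.744, -0.471, 0.474], [0.531, -0.014, -0.847]] F [-0.5  0.1  0.3] -0.0005134395299936887 0.0
[ 0.47800461 -0.37367557  0.08240656]
shift [-0.0646  0.0023  0.1095] dist 0.127
```

```bash
python3 -m jog '[{"fingers":0.0,"tx":-0.0129,"ty":0.0005,"tz":0.0219,"roll":0},{"fingers":0.0,"tx":-0.0129,"ty":0.0005,"tz":0.0219,"roll":0},{"fingers":0.0,"tx":-0.0129,"ty":0.0005,"tz":0.0219,"roll":0},{"fingers":0.0,"tx":-0.0129,"ty":0.0005,"tz":0.0219,"roll":0},{"fingers":0.0,"tx":-0.0129,"ty":0.0005,"tz":0.0219,"roll":0},{"fingers":0.0,"tx":0,"ty":0,"tz":0,"roll":0},{"fingers":0.0,"tx":0.0006,"ty":-0.0138,"tz":0.0005,"roll":0},{"fingers":0.0,"tx":-0.0027,"ty":-0.0081,"tz":-0.0016,"roll":0},{"fingers":0.0,"tx":-0.0014,"ty":-0.0086,"tz":-0.0008,"roll":0},{"fingers":0.0,"tx":-0.0002,"ty":-0.0087,"tz":0,"roll":0},{"fingers":0.0,"tx":0.0011,"ty":-0.0086,"tz":0.0008,"roll":0},{"fingers":0.0,"tx":0.0024,"ty":-0.0082,"tz":0.0016,"roll":0},{"fingers":0.0,"tx":0.0036,"ty":-0.0076,"tz":0.0023,"roll":0},{"fingers":0.0,"tx":0,"ty":0,"tz":0,"roll":0}]';cat >> h.py <<'E'
Pv=np.array([.472,-.3085])
def arc(psis,rho=.05,z=.068):
    p,R=st();tip=p+.017*R[:,2];d=tip[:2]-Pv;print("tip",tip.round(4),"rho",np.linalg.norm(d).round(4),"psi",np.degrees(np.arctan2(d[1],d[0])).round(1));pp=p
    for psi in psis:
        a=np.radians(psi);t=np.array([*(Pv+rho*np.array([np.cos(a),np.sin(a)])),z])-.017*R[:,2]
        print(psi,(R.T@(t-pp)).round(4).tolist());pp=t
E
python3 - <<'E'
from h import *
arc(range(-162,-264,-10))
E
```

```text
time_s: 18.2
tcp_pos: [0.4256, -0.3368, 0.0874]
ee_rot: [0.824, 0.495, 0.234, -0.146]
force: [-0.0, -0.1, 0.2]
gripper_width: 0.0005
finger_force: 0.0
t 18.2 j [-1.     0.34   1.933  0.509  1.221 -0.775] 
tcp [ 0.4256 -0.3368  0.0874] lean 32.1 az 63.0 
 [[0.401, 0.884, 0.241], [0.747, -0.467, 0.473], [0.531, -0.01, -0.848]] F [-0.  -0.1  0.2] 0.000486529411150144 0.0005003638420930656
tip [ 0.4297 -0.3288  0.073 ] rho 0.0469 psi -154.4
-162 [-0.0012, -0.0069, 0.0053]
-172 [0.0056, -0.0057, 0.0035]
-182 [0.0063, -0.0045, 0.004]
-192 [0.0069, -0.0031, 0.0043]
-202 [0.0072, -0.0016, 0.0046]
-212 [0.0074, -0.0001, 0.0046]
-222 [0.0073, 0.0014, 0.0046]
-232 [0.007, 0.0029, 0.0043]
-242 [0.0065, 0.0042, 0.004]
-252 [0.0058, 0.0055, 0.0035]
-262 [0.0049, 0.0066, 0.003]
```

```bash
python3 -m jog '[{"fingers":0.0,"tx":-0.0012,"ty":-0.0069,"tz":0.0053,"roll":0},{"fingers":0.0,"tx":0.0056,"ty":-0.0057,"tz":0.0035,"roll":0},{"fingers":0.0,"tx":0.0063,"ty":-0.0045,"tz":0.004,"roll":0},{"fingers":0.0,"tx":0.0069,"ty":-0.0031,"tz":0.0043,"roll":0},{"fingers":0.0,"tx":0.0072,"ty":-0.0016,"tz":0.0046,"roll":0},{"fingers":0.0,"tx":0.0074,"ty":-0.0001,"tz":0.0046,"roll":0},{"fingers":0.0,"tx":0.0073,"ty":0.0014,"tz":0.0046,"roll":0},{"fingers":0.0,"tx":0.007,"ty":0.0029,"tz":0.0043,"roll":0},{"fingers":0.0,"tx":0.0065,"ty":0.0042,"tz":0.004,"roll":0},{"fingers":0.0,"tx":0.0058,"ty":0.0055,"tz":0.0035,"roll":0},{"fingers":0.0,"tx":0,"ty":0,"tz":0,"roll":0}]';python3 - <<'E'
from h import *
arc(range(-260,-280,-6))
cv2.imwrite("pics/t7.png",camera("top"));cv2.imwrite("pics/s7.png",camera("side"))
s=cv2.imread("pics/s7.png");t=cv2.imread("pics/t7.png")
a=cv2.resize(s[220:320,230:330],(400,400),interpolation=2);b=cv2.resize(t[160:260,300:400],(400,400),interpolation=2)
cv2.imwrite("pics/sign.png",np.hstack([a,b]))
E
```

```text
time_s: 19.3
tcp_pos: [0.4546, -0.2697, 0.0826]
ee_rot: [0.824, 0.495, 0.234, -0.146]
force: [0.0, -0.2, 0.1]
gripper_width: -0.0003
finger_force: 0.0
t 19.3 j [-0.893  0.29   2.013  0.558  1.154 -0.718] 
tcp [ 0.4546 -0.2697  0.0826] lean 32.0 az 62.9 
 [[0.399, 0.884, 0.241], [0.748, -0.467, 0.472], [0.531, -0.008, -0.848]] F [ 0.  -0.2  0.1] -0.0002725613333891892 0.0
tip [ 0.4587 -0.2617  0.0682] rho 0.0487 psi 105.9
-260 [0.0036, 0.003, 0.0024]
-266 [0.0026, 0.0043, 0.0016]
-272 [0.0022, 0.0046, 0.0013]
-278 [0.0017, 0.0048, 0.001]
```

View pics/sign.png

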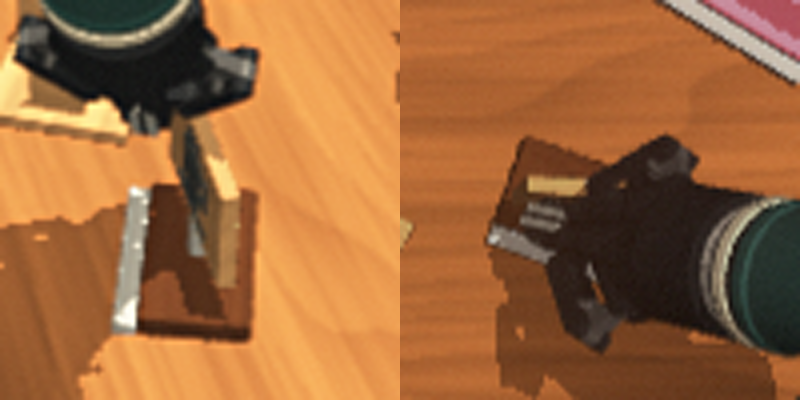

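The cup face now looks towards the strip, but the panel's edge in the top view, (527,178) to (587,185), still needs about 13° more.

```bash
python3 -m jog '[{"fingers":0.0,"tx":0.0036,"ty":0.003,"tz":0.0024,"roll":0},{"fingers":0.0,"tx":0.0026,"ty":0.0043,"tz":0.0016,"roll":0},{"fingers":0.0,"tx":0.0005,"ty":0.001,"tz":0.0003,"roll":0},{"fingers":0.0,"tx":0,"ty":0,"tz":0,"roll":0},{"fingers":0.0,"tx":0,"ty":-0.015,"tz":0,"roll":0},{"fingers":0.0,"tx":0.02,"ty":-0.01,"tz":-0.03,"roll":0},{"fingers":0.0,"tx":0.02,"ty":-0.02,"tz":-0.04,"roll":0},{"fingers":0.0,"tx":0.02,"ty":-0.03,"tz":-0.03,"roll":0},{"fingers":0.0,"tx":0,"ty":-0.04,"tz":-0.03,"roll":0},{"fingers":0.0,"tx":0,"ty":-0.04,"tz":-0.03,"roll":0},{"fingers":0.0,"tx":0,"ty":-0.04,"tz":-0.03,"roll":0},{"fingers":0.0,"tx":0,"ty":-0.03,"tz":0,"roll":0},{"fingers":0.0,"tx":0,"ty":0,"tz":0,"roll":0}]';python3 - <<'E'
from h import *
st();t=camera("top");cv2.imwrite("pics/t8.png",t);cv2.imwrite("pics/s8.png",camera("side"))
def top_edge(im):
    g=cv2.resize(im[180:245,310:385],None,fx=8,fy=8,interpolation=2).astype(int)
    m=((g[:,:,2]>150)&(g[:,:,1]>110)&(g[:,:,0]<g[:,:,2]-45)).astype(np.uint8)
    w=((g.min(2)>130)&(g.max(2)-g.min(2)<40)).astype(np.uint8)
    for k,mm,z in(("panel",m,.095),("strip",w,.015)):
        n,l,S,C=cv2.connectedComponentsWithStats(mm);i=1+np.argmax(S[1:,4])
        q=cv2.boxPoints(cv2.minAreaRect(np.argwhere(l==i)[:,::-1].astype(np.float32)))
        W=np.array([cast("top",310+(x+.5)/8-.5,180+(y+.5)/8-.5,z)[:2] for x,y in q])
        print(k,S[i][4],W.mean(0).round(4),[(np.linalg.norm(d).round(4),(np.degrees(np.arctan2(d[1],d[0]))%180).round(1)) for d in(W[1]-W[0],W[2]-W[1])])
top_edge(cv2.imread("pics/top0.png"));top_edge(t)
E
```

```text
time_s: 20.7
tcp_pos: [0.242, -0.2062, 0.2779]
ee_rot: [0.825, 0.494, 0.234, -0.144]
force: [-0.2, 0.1, -0.2]
gripper_width: 0.0005
finger_force: 0.0
t 20.7 j [-1.213 -0.276  2.179  0.403  1.63  -0.779] 
tcp [ 0.242  -0.2062  0.2779] lean 31.9 az 62.6 
 [[0.402, 0.883, 0.243], [0.748, -0.47, 0.469], [0.528, -0.007, -0.849]] F [-0.2  0.1 -0.2] 0.0004988832144747189 0.0
panel 10766 [ 0.4733 -0.3083] [(np.float64(0.0095), np.float64(152.3)), (np.float64(0.1088), np.float64(62.6))]
strip 11194 [ 0.4388 -0.2939] [(np.float64(0.0116), np.float64(158.7)), (np.float64(0.1081), np.float64(69.5))]
panel 10761 [ 0.4735 -0.308 ] [(np.float64(0.0099), np.float64(162.7)), (np.float64(0.1092), np.float64(73.6))]
strip 11275 [ 0.4388 -0.2939] [(np.float64(0.0116), np.float64(158.7)), (np.float64(0.108), np.float64(69.5))]
```

The panel is at 73.6° and the strip at 69.5°, so the error is 4° against the 11° allowed. A last numeric check on the portafilter follows.

Run:
```python
from h import *
t=cv2.imread("pics/t8.png");s=cv2.imread("pics/s8.png");s0=cv2.imread("pics/side0.png")
print("t6-t8 diff",np.abs(t[112:145,150:182].astype(int)-cv2.imread("pics/t6.png")[112:145,150:182]).max())
m=(s.max(2)<75).astype(np.uint8);m[:100]=0;m[165:]=0;m[:,:270]=0;m[:,320:]=0
n,l,S,C=cv2.connectedComponentsWithStats(m);i=1+np.argmax(S[1:,4]);print("side dark blob",S[i],C[i])
c=np.array([.6145,.2112]);a=np.radians(-76)
P=np.array([proj("side",(*(c+q*np.array([np.cos(a),np.sin(a)])+w*np.array([-np.sin(a),np.cos(a)])),.153+dz)) for q in(.056,.12) for w in(-.011,.011) for dz in(-.013,.013)]);print("expected box",P.min(0).round(1),P.max(0).round(1),P.mean(0).round(1))
# cup moved?
print("cup diff",np.abs(s[150:166,272:298].astype(int)-s0[150:166,272:298]).mean())
```

```text
t6-t8 diff 35
side dark blob [282 126  19  16 182] [290.86813187 133.58791209]
expected box [280.4 125.7] [299.6 143.8] [289.9 134.6]
cup diff 10.689903846153847
```

```bash
python3 -c "
from cell import workorder
print(workorder.hand_in())"
```

```text
the job is handed in; nothing more can be done
None
```

I handed the job in; my last camera measurements put the portafilter hanging in the ring with its handle about 2° from straight front, and the sign's cup face over the strip, about 4° off square. I have not seen the judge's verdict.

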